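# Take the orange carton out from the middle of the stack

## Robot

A 6-joint arm with a two-finger parallel gripper is mounted at the origin on a cart in front of the work surface, level with it; the furniture and walls round the work are solid. World frame = base frame: x ahead of the robot, y to its left, z up, the work surface at z = 0. Lengths are in m, angles in rad, forces in N, time in s.
With the tool pointing down it reaches from about 0.425 to 0.95 m from the base axis. Payload 3.5 kg.
Tool frame: the origin (TCP) lies between the finger pads; the fingertips stand 17 mm ahead of it and the grasp point (between the pads) lies 2 mm behind it (ctrl.tip_reach is the distance from the TCP to the fingertips, in m); z points along the fingers, y is the direction in which the jaws open and shut (so a half turn about z gives the same grasp; the last joint's range is limited). The gripper opens to 85 mm and grips with 20 to 120 N. Pads are 22 mm wide; open, the fingers measure 114 mm over their backs; the gripper's body (76 mm by 85 mm) begins 54 mm behind the grasp point. The pads swing forward as they close: fully open they stand 13 mm farther back than shut.
Start: joints at [-1.321, 0.286, 1.577, -0, 1.279, -0.15], TCP at [0.263, -0.622, 0.248] pointing down, gripper open.
Joint ranges: [-2.77, 2.77], [-0.9, 2.22], [0.21, 2.48], [-1.53, 4.67], [0.24, 2.81], [-2.84, 2.84]. Speed limits (rad/s): [2.79, 2.79, 3.14, 3.14, 3.14, 3.14].

## Interface

Orientations are given as a unit quaternion [x, y, z, w].
In Python, from plant import monitor, imaging, workorder, ctrl gives the robot as it stands.
- The arm moves only by the tool send_rows, never from a script. Its argument "rows" is a list of rows, each a list of 4 numbers: the shift along the world's x, y, z normalised to -1 to 1, where 1 is 0.3 m, then the turn about the world's z normalised to -1 to 1, where 1 is 360 degrees. A call has 1 to 20 rows; each row is the pose to reach, as a shift and turn from the pose commanded when the call began, turning the shorter way round; what a row does not reach only later rows make up. A row lasts 1/8 s, in which the tool goes at most 62.5 mm and 10.7 degrees, less where a joint would pass 70% of its speed; a pose out of reach is approached as far as the arm can. A call with a number of a shift or a turn outside -1 to 1 is refused whole. A call with a gripper value outside its range is refused whole. "jaw" is the closure, from 0 (fully open) to 1 (shut), set as the call begins (left out, the last holds). The fingers move at their own pace and stop on an object; "newtons" is the grip in N (left out, the last holds). Time passes only in rows, so rows that repeat a pose let the fingers close. It gives the time, the measured TCP pose, the force and the opening at its end, in the units of the state.
- monitor.get_state(): the state, without advancing time (a new reading comes with each control period).
- imaging.read_camera(name): name is "scene" or "side" or "wrist"; returns the picture (420x560x3 uint8, red, green, blue); there is no depth.
- imaging.calibration(name): a dict with "intrinsics" (3x3 intrinsics, pixels), "cam_to_world" (4x4, takes a point from camera to world coordinates). Camera axes: x right, y up, looking along -z (the intrinsics and any distortion apply to the point x, -y, -z); pixel columns grow to the right and rows downward; lengths in m; the calibration is good to about 2 mm. The wrist camera is an equidistant fisheye: a pixel r from the principal point sees the ray r / f radians off the axis. A picture is of the moment at which its call begins: read the wrist's pose just before it. calibration takes no time and is no camera call; for the wrist camera it gives the pose at the moment of the call.
- workorder.sign_off(): hands the job in, once; it reports no verdict.
The state is a dict: "time": time; "qpos": joint angles; "dq": joint speeds; "joint_efforts": joint torques, N m; "eef_pos": TCP position; "tcp_rot": TCP orientation; "contact_force": force on the tool from outside, world axes, zero at the start; "wrist_torque": the same for the moment, N m; "opening": opening from 0.0 (shut) to 1.0 (fully open).
Only numpy, scipy, OpenCV 4.12 (cv2) and the standard library are available. Lean on these libraries where they do the work, as an engineer would, in place of code of your own. Each camera call takes 0.05 s, during which the arm holds its last target.

## Task

Three closed cartons of glass slides stand in one stack. Lift the green one off the top and set it aside upright on the bench, put the orange one from the middle flat in the white tray, then put the green one back squarely on the blue one with their long sides in line. Leave the blue carton where it stands, keep all cartons upright, and set each down gently rather than dropping it.

Things in the scene. Friction and masses are not known exactly. Their poses are not given: they have to be found in the camera images.
- carton_green: green two-piece card carton, 46 (its x) x 86 (its y) x 36 mm high, about 150 g, closed and rigid, plain vertical sides, small white blank labels on top and sides; origin at the centre of its underside, z up, y along its length. Starts on top of the stack, on the orange carton.
- carton_orange: orange two-piece card carton, 46 (its x) x 86 (its y) x 36 mm high, about 150 g, closed and rigid, plain vertical sides, small white blank labels on top and sides; origin at the centre of its underside, z up, y along its length. Starts in the middle of the stack, between green and blue.
- carton_blue: blue two-piece card carton, 46 (its x) x 86 (its y) x 36 mm high, about 150 g, closed and rigid, plain vertical sides, small white blank labels on top and sides; origin at the centre of its underside, z up, y along its length. Bottom of the stack, standing loose on the bench. The stack is nearly flush: each carton may sit up to 5 mm and 5 degrees off the one below. A single grey carton of the same size stands elsewhere and has no part in the job.
- tray: white open plastic tray fixed to the bench, outside 180 (its x) x 140 (its y) x 18 mm high, walls and floor 4 mm thick, inside 172 x 132 mm; origin at the centre of its underside, so its inner floor is 4 mm above the origin; empty. It stands on one side of the robot's middle line and the stack on the other, left or right, 0.37 m or more apart across the bench (y); the bench between and in front of them is clear.

How it is judged:
On the way, in this order (a step that is already met when the one before it is completed fails the run):
1. the green carton stands upright on the bench, outside the tray, let go and at rest (height (world z) of carton_green below 0.012 m and not (x of carton_green in the frame of tray between -0.09 and 0.09 m and y of carton_green in the frame of tray between -0.07 and 0.07 m) and angle between carton_green's own z axis and vertical below 0.1 rad and linear speed of carton_green below 0.03 m/s and contact force between the fingers and carton_green below 0.1 N), for 0.2 s.
2. the orange carton lies flat on the tray's floor, let go and at rest (x of carton_orange in the frame of tray between -0.09 and 0.09 m and y of carton_orange in the frame of tray between -0.07 and 0.07 m and z of carton_orange in the frame of tray between 0 and 0.01 m and angle between carton_orange's own z axis and vertical below 0.1 rad and linear speed of carton_orange below 0.03 m/s and contact force between the fingers and carton_orange below 0.1 N), for 0.2 s.
At the end, for the whole second after the job is handed in: The green carton rests on top of the blue one, centres within 18 mm and long sides within 0.2 rad (either way round); the orange carton lies flat on the tray's floor, anywhere inside it; the blue carton stands on the bench; all level, released and at rest (all of step 2 and horizontal distance between carton_green and carton_blue below 0.018 m and angle between the y axis of carton_green and the y axis of carton_blue, either way round below 0.2 rad and z of carton_green in the frame of carton_blue between 0.032 and 0.04 m and angle between each of carton_green, carton_blue's own z axis and vertical below 0.1 rad and linear speed of carton_green below 0.03 m/s and contact force between the fingers and carton_green below 0.1 N and height (world z) of carton_blue below 0.01 m); the robot touches nothing.
It fails at once if the blue carton is moved more than 25 mm from where it stood (distance of carton_blue from where it was at the start of the episode above 0.025 m).
It fails at once if a carton is tipped by more than 0.5 rad (angle between any of carton_green, carton_orange, carton_blue's own z axis and vertical above 0.5 rad).
It fails at once if the green or orange carton is dropped (falls faster than 0.6 m/s out of the fingers, about 20 mm) ((linear speed of carton_green above 0.6 m/s and contact force between the fingers and carton_green below 0.1 N and contact force between carton_green and carton_orange below 0.05 N) or (linear speed of carton_orange above 0.6 m/s and contact force between the fingers and carton_orange below 0.1 N and contact force between carton_green and carton_orange below 0.05 N)).
It also fails if it takes over 66 s, if anything falls off the work surface, if the arm or the gripper's body presses on something with over 40 N, if the wrist force passes 120 N, or if a joint passes its speed limit or range.

## Working session

There is one attempt and no reset: what is moved stays moved. The work goes in short steps, Python scripts to look and compute and a tool call to move; the robot and the scene stay as the last step left them, time stands still between calls to the robot, and variables do not carry over. Pictures are saved under pics/ and viewed, and the job is handed in when it is done.

Besides the shell and the picture viewer there is one more tool, called as name(argument=value, ...), one argument or row to a line, values as JSON. send_rows: Moves the arm, as the interface text tells. Scaled input: -1 to 1 covers 0.3 m each way for a shift and 360 degrees each way for a turn. Its arguments: {"type":"object","properties":{"rows":{"type":"array"},"jaw":{"type":"number"},"newtons":{"type":"number"}},"required":["rows"]}

```bash
ls; mkdir -p pics; python3 - <<'E'
from plant import monitor, imaging, workorder, ctrl
import cv2,numpy as np
s=monitor.get_state();print(s)
print(ctrl.tip_reach,[a for a in dir(ctrl) if a[0]!='_'])
for n in["scene","side","wrist"]:
    c=imaging.calibration(n);print(n,np.round(c["intrinsics"],1).tolist(),np.round(c["cam_to_world"],4).tolist(),[k for k in c])
    im=imaging.read_camera(n);cv2.imwrite(f"pics/{n}0.png",im[:,:,::-1])
E
```

```text
pics
{'time': 0.0, 'qpos': array([-1.32099132e+00,  2.87147813e-01,  1.57816484e+00,  1.23648322e-05,
        1.27856524e+00, -1.49972179e-01]), 'dq': array([ 0.00126292,  0.00038499, -0.00107491, -0.0004107 , -0.00212394,
       -0.00059639]), 'joint_efforts': array([-1.14955412e-03, -4.05985129e+01, -2.92625892e+01, -1.99115793e-04,
        5.89300660e-03,  8.45269348e-07]), 'eef_pos': array([ 0.26261493, -0.6211628 ,  0.2469656 ]), 'tcp_rot': array([ 9.80088420e-01,  1.98558262e-01, -5.11009663e-05, -1.14149303e-03]), 'contact_force': array([-0.0578217 ,  0.37077631,  0.20286591]), 'wrist_torque': array([ 0.02471538, -0.0337501 ,  0.05828978]), 'opening': 0.9996532900931765}
0.017 ['Unreachable', 'tip_reach']
scene [[485.4, 0.0, 279.9], [0.0, 485.4, 216.0], [0.0, 0.0, 1.0]] [[-0.6921, 0.3534, -0.6294, -0.2157], [-0.7214, -0.3072, 0.6207, 0.6075], [0.026, 0.8836, 0.4675, 0.5849], [0.0, 0.0, 0.0, 1.0]] ['intrinsics', 'cam_to_world']
side [[456.5, 0.0, 283.7], [0.0, 456.5, 210.3], [0.0, 0.0, 1.0]] [[-0.9968, 0.0391, -0.0697, 0.4222], [-0.0795, -0.5769, 0.813, 0.6126], [-0.0085, 0.8159, 0.5781, 0.5739], [0.0, 0.0, 0.0, 1.0]] ['intrinsics', 'cam_to_world']
wrist [[325.2, 0.0, 287.3], [0.0, 325.2, 207.5], [0.0, 0.0, 1.0]] [[0.3886, 0.8815, 0.2683, 0.3315], [-0.9214, 0.3724, 0.111, -0.5922], [-0.002, -0.2904, 0.9569, 0.3715], [0.0, 0.0, 0.0, 1.0]] ['intrinsics', 'cam_to_world']
```

View pics/scene0.png

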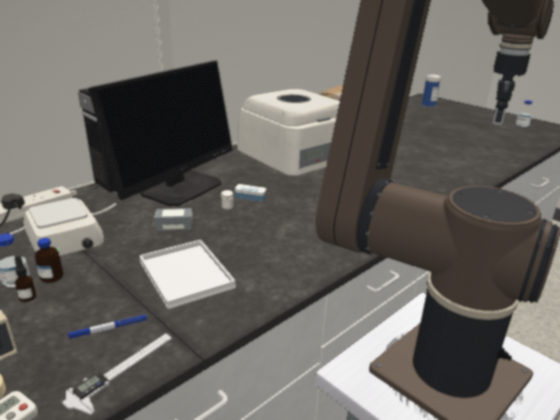

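View pics/side0.png

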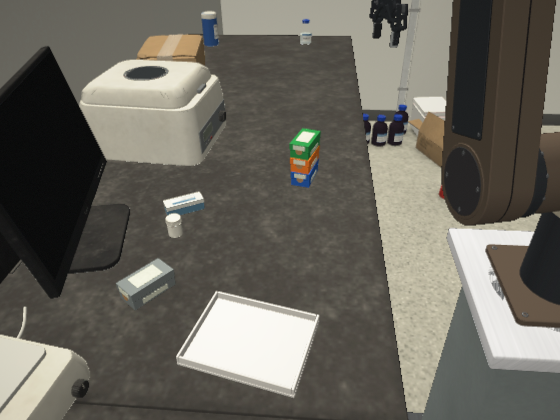

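View pics/wrist0.png

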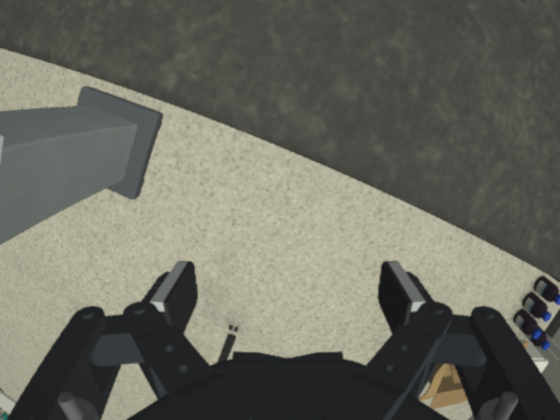

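The side view shows the stack at about (305,157), with the tray at (250,340) and the grey carton at (146,283). The wrist view shows mostly floor.

```bash
cat > h.py <<'E'
import cv2,numpy as np
from plant import monitor, imaging
def ray(cal,px,fish=False):
    K=cal["intrinsics"];T=np.array(cal["cam_to_world"])
    px=np.atleast_2d(np.array(px,float))
    a=(px[:,0]-K[0,2])/K[0,0];b=(px[:,1]-K[1,2])/K[1,1]
    if fish:
        r=np.hypot(a,b)+1e-12
        d=np.stack([np.sin(r)*a/r,-np.sin(r)*b/r,-np.cos(r)],1)
    else: d=np.stack([a,-b,-np.ones_like(a)],1)
    return T[:3,3],d@T[:3,:3].T
def plane(cal,px,z,fish=False):
    o,d=ray(cal,px,fish);t=(z-o[2])/d[:,2];return o+d*t[:,None]
HUE={'green':(45,85),'orange':(5,20),'blue':(105,125)}
def mask(im,c,smin=110,vmin=40):
    h=cv2.cvtColor(im,cv2.COLOR_RGB2HSV);lo,hi=HUE[c]
    return cv2.inRange(h,(lo,smin,vmin),(hi,255,255))
E
python3 - <<'E'
from h import *
im=cv2.imread("pics/side0.png")[:,:,::-1].copy()
cal=imaging.calibration("side")
big=cv2.resize(im[115:200,260:350],None,fx=6,fy=6,interpolation=cv2.INTER_CUBIC);cv2.imwrite("pics/crop.png",big[:,:,::-1])
for c in HUE:
    m=mask(im,c);m[:115]=0;m[200:]=0;m[:,:260]=0;m[:,350:]=0
    ys,xs=np.nonzero(m);print(c,len(xs),xs.min(),xs.max(),ys.min(),ys.max())
print(plane(cal,[[305,130],[293,137],[320,131],[312,152]],.108))
# tray rim corners
h=cv2.cvtColor(im,cv2.COLOR_RGB2HSV)
m=cv2.inRange(h,(0,0,150),(180,60,255));m[:280]=0;m[:,:150]=0;m[:,340:]=0
cs,_=cv2.findContours(m,0,2);c=max(cs,key=cv2.contourArea)
hu=cv2.convexHull(c);q=cv2.approxPolyDP(hu,8,True)[:,0];print(q.tolist());
P=plane(cal,q,.018);print(P)
for i in range(len(q)):print(np.linalg.norm(P[i]-P[i-1]))
E
```

```text
green 420 290 320 128 159
orange 334 290 319 145 181
blue 226 291 318 160 187
[[ 0.45441406 -0.37064003  0.108     ]
 [ 0.48019543 -0.3322448   0.108     ]
 [ 0.41926129 -0.36743203  0.108     ]
 [ 0.43488203 -0.26280392  0.108     ]]
[[216, 291], [318, 315], [293, 396], [177, 363]]
[[0.58457834 0.0736023  0.018     ]
 [0.41194802 0.11423617 0.018     ]
 [0.44268269 0.2584037  0.018     ]
 [0.61183112 0.21882949 0.018     ]]
0.14776214034857724
0.17734806635382866
0.14740725056037335
0.173716178848265
```

View pics/crop.png

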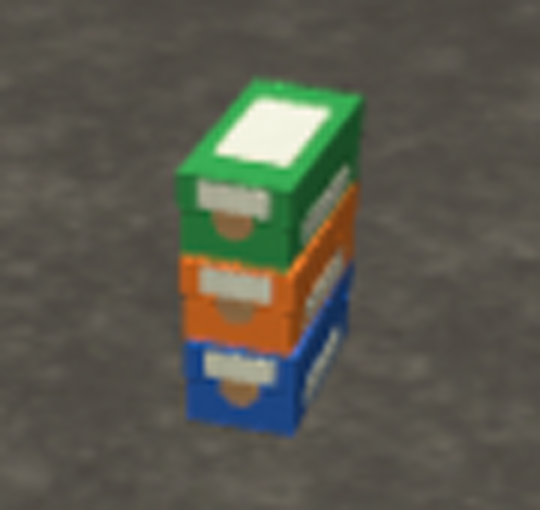

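```bash
python3 - <<'E'
from h import *
cal=imaging.calibration("side")
def rep(q,z):
    q=np.array(q,float)/6+[260,115]-.4
    P=plane(cal,q,z);print(P.round(4).tolist());print([np.linalg.norm(P[i]-P[i-1]).round(4) for i in range(len(P))],P.mean(0), )
    e=P[0]-P[3] if len(P)==4 else P[1]-P[0]; print(np.degrees(np.arctan2(e[1],e[0])))
rep([(255,82),(362,97),(295,190),(177,172)],.108)
rep([(188,420),(295,436)],0)
rep([(183,345),(298,355)],.036)
s=monitor.get_state();print(s['eef_pos'])
R=cv2.Rodrigues(np.zeros(3))[0]
from scipy.spatial.transform import Rotation as Ro
print(Ro.from_quat(s['tcp_rot']).as_matrix().round(3))
E
```

```text
[[0.4616, -0.3796, 0.108], [0.4194, -0.3687, 0.108], [0.4427, -0.2889, 0.108], [0.4869, -0.3006, 0.108]]
[np.float64(0.083), np.float64(0.0436), np.float64(0.0831), np.float64(0.0457)] [ 0.45267836 -0.33445682  0.108     ]
-107.71840224556759
[[0.4827, -0.3001, -0.0], [0.4403, -0.2912, 0.0]]
[np.float64(0.0433), np.float64(0.0433)] [ 4.61502049e-01 -2.95665646e-01 -5.55111512e-17]
168.09683505603488
[[0.4844, -0.2969, 0.036], [0.44, -0.2923, 0.036]]
[np.float64(0.0446), np.float64(0.0446)] [ 0.46223588 -0.29457846  0.036     ]
174.06534334024443
[ 0.26262227 -0.62127871  0.24723086]
[[ 0.921  0.389 -0.   ]
 [ 0.389 -0.921  0.002]
 [ 0.    -0.002 -1.   ]]
```

send_rows(
  rows=[
    [0.633,0.957,0.05,0.137],
    [0.633,0.957,0.05,0.137],
    [0.633,0.957,0.05,0.137],
    [0.633,0.957,0.05,0.137],
    [0.633,0.957,0.05,0.137],
    [0.633,0.957,0.05,0.137],
    [0.633,0.957,0.05,0.137],
    [0.633,0.957,0.05,0.137],
    [0.633,0.957,0.05,0.137],
    [0.633,0.957,0.05,0.137],
  ],
)

```text
time: 1.4
eef_pos: [0.452, -0.3356, 0.2631]
tcp_rot: [0.808, 0.589, -0.0, -0.0]
contact_force: [-0.3, 0.8, -0.1]
opening: 1.001
```

```bash
cat >> h.py <<'E'
def shot(n,f):
    c=imaging.calibration(n);im=imaging.read_camera(n);cv2.imwrite(f,im[:,:,::-1]);return c,im
def ang():
    from scipy.spatial.transform import Rotation as Ro
    s=monitor.get_state();R=Ro.from_quat(s['tcp_rot']).as_matrix()
    return s['time'],s['eef_pos'].round(4),np.degrees(np.arctan2(R[1,0],R[0,0])).round(2),s['contact_force'].round(2),round(s['opening'],3)
E
python3 - <<'E'
from h import *
print(ang())
c,im=shot("wrist","pics/w1.png");np.save("w1.npy",np.array(c["cam_to_world"]))
E
```

```text
(1.4, array([ 0.452 , -0.3356,  0.2631]), np.float64(72.12), array([-0.3 ,  0.79, -0.14]), 1.001)
```

View pics/w1.png

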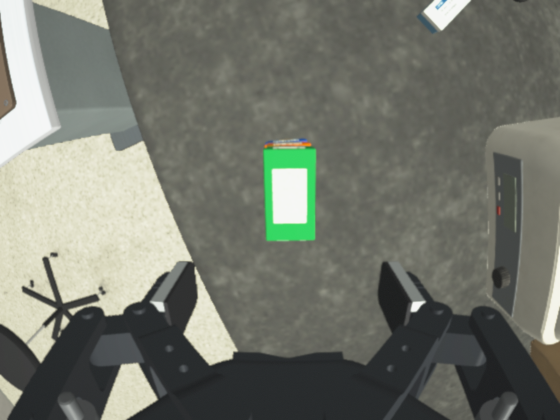

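The wrist view shows the green carton's top at cols 264-316 and rows 149-241, nearly aligned with the tool, and thin orange and blue edges above it.

```bash
cat >> h.py <<'E'
def toprect(cal,im,c,z,fish=True,roi=None,fillw=True):
    m=mask(im,c)
    if roi: 
        k=np.zeros_like(m);k[roi[1]:roi[3],roi[0]:roi[2]]=255;m&=k
    cs,_=cv2.findContours(m,cv2.RETR_EXTERNAL,cv2.CHAIN_APPROX_NONE);q=max(cs,key=cv2.contourArea)[:,0]
    P=plane(cal,q,z,fish)[:,:2]
    (cx,cy),(w,h),a=cv2.minAreaRect((P*1000).astype(np.float32))
    if w>h: w,h=h,w; L=a
    else: L=a+90
    L=(L+360)%180
    return np.array([cx,cy])/1000,(round(w,1),round(h,1)),round(L,2),q
E
python3 - <<'E'
from h import *
cal=imaging.calibration("wrist");im=cv2.imread("pics/w1.png")[:,:,::-1].copy()
print(toprect(cal,im,'green',.108)[:3])
for c in('orange','blue'):
    m=mask(im,c,90);m[:130]=0;m[260:]=0;m[:,:240]=0;m[:,340:]=0
    ys,xs=np.nonzero(m);print(c,[(y,xs[ys==y].min(),xs[ys==y].max()) for y in np.unique(ys)])
print(plane(cal,[[265,148],[314,147],[270,144],[312,142],[274,141],[306,139]],.072,True).round(4))
E
```

```text
(array([ 0.45452963, -0.33499341]), (45.6, 86.4), 72.81)
orange [(np.int64(142), np.int64(307), np.int64(309)), (np.int64(143), np.int64(272), np.int64(310)), (np.int64(144), np.int64(267), np.int64(311)), (np.int64(145), np.int64(264), np.int64(311)), (np.int64(146), np.int64(264), np.int64(266)), (np.int64(147), np.int64(264), np.int64(265))]
blue [(np.int64(139), np.int64(299), np.int64(305)), (np.int64(140), np.int64(299), np.int64(306)), (np.int64(141), np.int64(269), np.int64(271)), (np.int64(142), np.int64(266), np.int64(267))]
[[ 0.4437 -0.2915  0.072 ]
 [ 0.4894 -0.3052  0.072 ]
 [ 0.4496 -0.2893  0.072 ]
 [ 0.489  -0.2999  0.072 ]
 [ 0.4542 -0.2877  0.072 ]
 [ 0.4843 -0.2954  0.072 ]]
```

send_rows(
  rows=[
    [0.008,0.002,-0.1,0.002],
    [0.008,0.002,-0.25,0.002],
    [0.008,0.002,-0.4,0.002],
    [0.008,0.002,-0.5,0.002],
    [0.008,0.002,-0.55,0.002],
    [0.008,0.002,-0.573,0.002],
    [0.008,0.002,-0.573,0.002],
    [0.008,0.002,-0.573,0.002],
  ],
)

```text
time: 2.45
eef_pos: [0.4558, -0.3348, 0.0929]
tcp_rot: [0.804, 0.594, 0.0, 0.001]
contact_force: [0.0, -0.1, 0.1]
opening: 1.003
```

```bash
python3 - <<'E'
from h import *
print(ang())
c,im=shot("wrist","pics/w2.png")
E
```

```text
(2.45, array([ 0.4558, -0.3348,  0.0929]), np.float64(72.95), array([ 0.02, -0.07,  0.07]), 1.003)
```

View pics/w2.png

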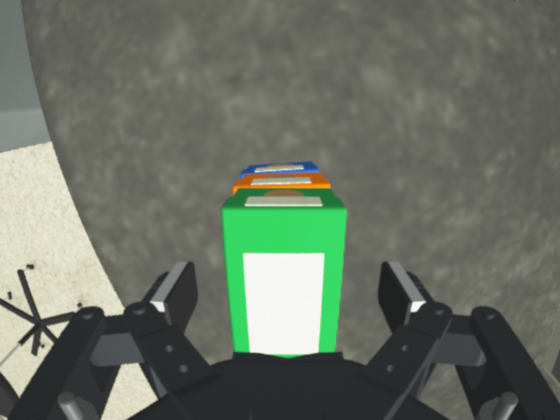

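The green carton is centred between the pads (cols 225-345, pads at 195/380), so I'll close.

send_rows(
  rows=[
    [0,0,0,0],
    [0,0,0,0],
    [0,0,0,0],
    [0,0,0,0],
    [0,0,0,0],
    [0,0,0,0],
    [0,0,0,0],
    [0,0,0,0],
  ],
  jaw=1,
  newtons=35,
)

```text
time: 3.5
eef_pos: [0.4553, -0.3343, 0.0919]
tcp_rot: [0.804, 0.594, 0.0, 0.0]
contact_force: [-0.9, 0.2, 5.4]
opening: 0.533
```

send_rows(
  rows=[
    [0,0,0.02,0],
    [0,0,0.06,0],
    [0,0,0.15,0],
    [0,0,0.28,0],
    [0,0,0.4,0],
    [0,0,0.4,0],
    [0,0,0.4,0],
  ],
)

```text
time: 4.38
eef_pos: [0.4544, -0.3334, 0.2101]
tcp_rot: [0.804, 0.594, -0.0, -0.001]
contact_force: [0.4, 0.1, -1.9]
opening: 0.529
```

```bash
python3 - <<'E'
from h import *
print(ang())
c,im=shot("wrist","pics/w3.png")
c,im=shot("side","pics/s3.png")
big=cv2.resize(im[80:210,240:370],None,fx=4,fy=4,interpolation=cv2.INTER_CUBIC);cv2.imwrite("pics/crop3.png",big[:,:,::-1])
E
```

```text
(4.375, array([ 0.4544, -0.3334,  0.2101]), np.float64(72.95), array([ 0.41,  0.08, -1.95]), 0.529)
```

View pics/w3.png

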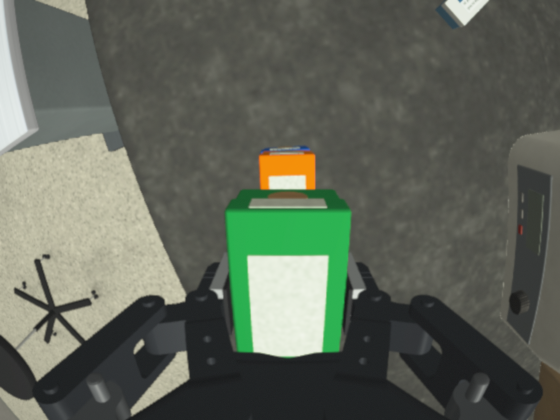

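View pics/crop3.png

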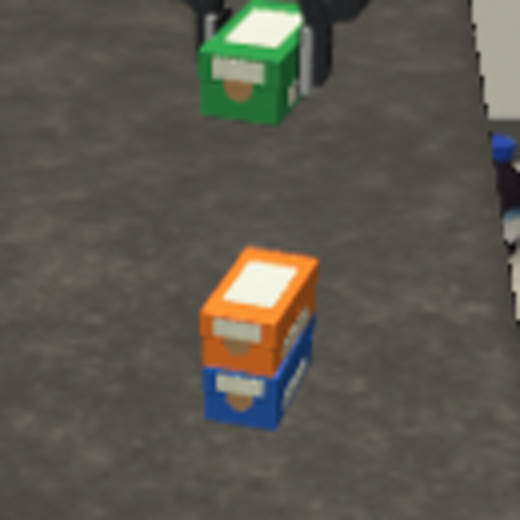

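Green is held level. I'll move it to the clear bench at about (0.52,-0.14).

send_rows(
  rows=[
    [0.06,0.16,0,0],
    [0.13,0.36,0,0],
    [0.18,0.52,-0.05,0],
    [0.21,0.62,-0.15,0],
    [0.219,0.645,-0.3,0],
    [0.219,0.645,-0.42,0],
    [0.219,0.645,-0.5,0],
    [0.219,0.645,-0.56,0],
    [0.219,0.645,-0.59,0],
    [0.219,0.645,-0.605,0],
    [0.219,0.645,-0.615,0],
    [0.219,0.645,-0.615,0],
  ],
)

```text
time: 5.98
eef_pos: [0.5211, -0.1408, 0.0275]
tcp_rot: [0.804, 0.594, 0.0, 0.0]
contact_force: [0.5, 0.2, -1.9]
opening: 0.535
```

send_rows(
  rows=[
    [0,0,-0.007,0],
    [0,0,-0.014,0],
    [0,0,-0.02,0],
    [0,0,-0.024,0],
    [0,0,-0.024,0],
    [0,0,-0.024,0],
  ],
)

```text
time: 6.72
eef_pos: [0.5208, -0.1406, 0.0199]
tcp_rot: [0.804, 0.594, 0.0, 0.0]
contact_force: [-1.0, 0.2, 0.6]
opening: 0.527
```

Contact: the force went from -1.9 to +0.6 N. Releasing.

send_rows(
  rows=[
    [0,0,0,0],
    [0,0,0,0],
    [0,0,0,0],
    [0,0,0,0],
    [0,0,0,0],
    [0,0,0,0],
  ],
  jaw=0,
)

```text
time: 7.48
eef_pos: [0.5208, -0.1405, 0.0197]
tcp_rot: [0.804, 0.594, 0.0, 0.0]
contact_force: [0.6, -0.5, -0.8]
opening: 1.004
```

send_rows(
  rows=[
    [0,0,0.05,0],
    [0,0,0.15,0],
    [0,0,0.3,0],
    [0,0,0.45,0],
    [0,0,0.6,0],
    [0,0,0.75,0],
    [0,0,0.8,0],
    [0,0,0.8,0],
  ],
)

```text
time: 8.48
eef_pos: [0.521, -0.1407, 0.2609]
tcp_rot: [0.804, 0.594, 0.001, 0.001]
contact_force: [1.6, 0.2, -0.2]
opening: 0.998
```

send_rows(
  rows=[
    [-0.219,-0.645,0,0],
    [-0.219,-0.645,0,0],
    [-0.219,-0.645,0,0],
    [-0.219,-0.645,0,0],
    [-0.219,-0.645,0,0],
    [-0.219,-0.645,0,0],
    [-0.219,-0.645,0,0],
  ],
)

```text
time: 9.35
eef_pos: [0.4556, -0.3325, 0.2595]
tcp_rot: [0.803, 0.595, 0.0, -0.0]
contact_force: [-0.7, -0.7, 0.4]
opening: 0.996
```

```bash
python3 - <<'E'
from h import *
print(ang())
c,im=shot("wrist","pics/w4.png")
print(toprect(c,im,'orange',.072,roi=(200,100,380,300))[:3])
c,im=shot("side","pics/s4.png")
E
```

```text
(9.35, array([ 0.4556, -0.3325,  0.2595]), np.float64(73.07), array([-0.67, -0.73,  0.36]), 0.996)
(array([ 0.45413705, -0.33501672]), (46.9, 87.8), 74.06)
```

View pics/w4.png

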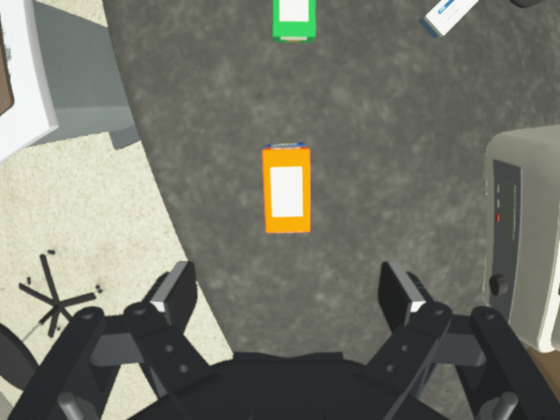

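View pics/s4.png

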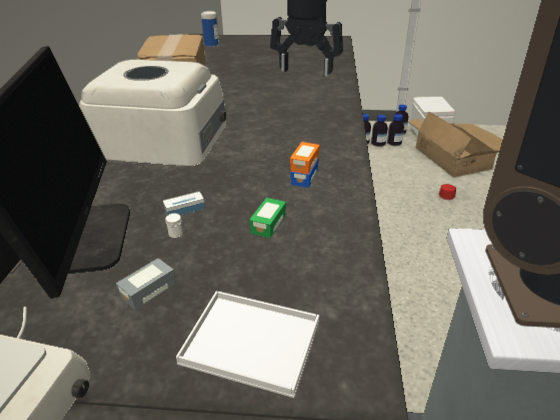

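Green stands on the bench at side px (268,218). Orange shows at wrist px (287,190) on blue and measures (0.454,-0.335), 74°. I'll grasp it the same way.

send_rows(
  rows=[
    [-0.005,-0.008,-0.12,0.0025],
    [-0.005,-0.008,-0.28,0.0025],
    [-0.005,-0.008,-0.44,0.0025],
    [-0.005,-0.008,-0.56,0.0025],
    [-0.005,-0.008,-0.64,0.0025],
    [-0.005,-0.008,-0.676,0.0025],
    [-0.005,-0.008,-0.676,0.0025],
    [-0.005,-0.008,-0.676,0.0025],
  ],
)

```text
time: 10.45
eef_pos: [0.4544, -0.3371, 0.0584]
tcp_rot: [0.799, 0.601, 0.0, 0.001]
contact_force: [-0.2, 0.1, 0.6]
opening: 0.997
```

```bash
python3 - <<'E'
from h import *
print(ang())
c,im=shot("wrist","pics/w5.png")
E
```

```text
(10.45, array([ 0.4544, -0.3371,  0.0584]), np.float64(73.86), array([-0.25,  0.14,  0.6 ]), 0.997)
```

View pics/w5.png

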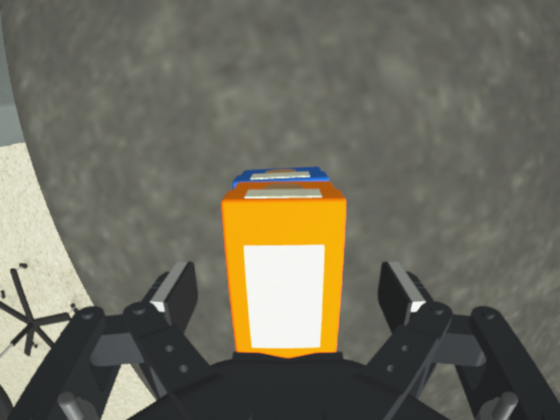

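Centred. Closing.

send_rows(
  rows=[
    [0,0,0,0],
    [0,0,0,0],
    [0,0,0,0],
    [0,0,0,0],
    [0,0,0,0],
    [0,0,0,0],
    [0,0,0,0],
  ],
  jaw=1,
  newtons=35,
)

```text
time: 11.38
eef_pos: [0.4538, -0.3368, 0.0575]
tcp_rot: [0.799, 0.601, 0.0, 0.0]
contact_force: [-0.1, 0.5, 5.5]
opening: 0.538
```

send_rows(
  rows=[
    [0,0,0.02,0],
    [0,0,0.06,0],
    [0,0,0.15,0],
    [0,0,0.28,0],
    [0,0,0.42,0],
    [0,0,0.5,0],
    [0,0,0.5,0],
  ],
)

```text
time: 12.25
eef_pos: [0.4545, -0.3373, 0.2097]
tcp_rot: [0.799, 0.601, 0.0, 0.003]
contact_force: [-1.0, -0.5, -2.0]
opening: 0.532
```

```bash
python3 - <<'E'
from h import *
print(ang())
c,im=shot("wrist","pics/w6.png")
# blue top partial view
m=mask(im,'blue');m[300:]=0
ys,xs=np.nonzero(m);print(xs.min(),xs.max(),ys.min(),ys.max())
c,im=shot("side","pics/s6.png")
big=cv2.resize(im[80:210,240:370],None,fx=4,fy=4,interpolation=cv2.INTER_CUBIC);cv2.imwrite("pics/crop6.png",big[:,:,::-1])
P=plane(c,[[216,291],[318,315],[293,396],[177,363]],.018).mean(0);print(P)
E
```

```text
(12.25, array([ 0.4545, -0.3373,  0.2097]), np.float64(73.85), array([-1.02, -0.51, -2.04]), 0.532)
258 309 142 181
[0.51276004 0.16626791 0.018     ]
```

View pics/w6.png

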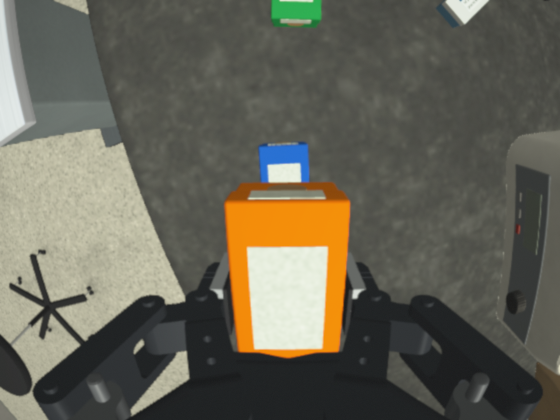

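View pics/crop6.png

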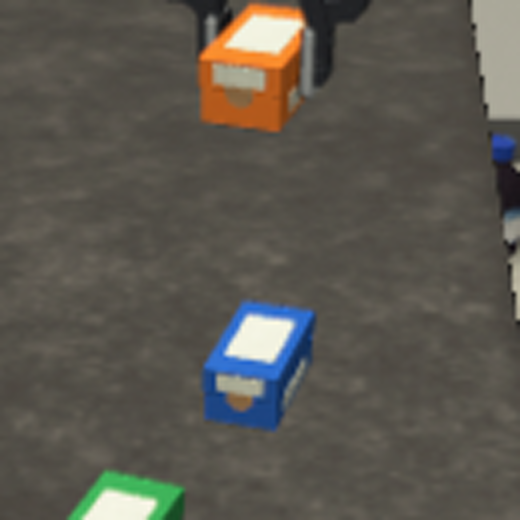

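Orange is held level and blue stands undisturbed at crop px (260,365). Now on to the tray, with its centre at about (0.511,0.164) and its y axis at about 77°.

send_rows(
  rows=[
    [0.03,0.12,0,0.002],
    [0.06,0.3,0,0.004],
    [0.08,0.48,0,0.006],
    [0.1,0.66,0,0.008],
    [0.12,0.84,0,0.008],
    [0.13,0.95,0,0.008],
    [0.13,0.95,0,0.008],
  ],
)

```text
time: 13.22
eef_pos: [0.4913, -0.0491, 0.2046]
tcp_rot: [0.783, 0.622, -0.001, -0.002]
contact_force: [0.7, 0.4, -2.4]
opening: 0.536
```

send_rows(
  rows=[
    [0.02,0.18,0,0],
    [0.04,0.36,0,0],
    [0.05,0.54,0,0],
    [0.058,0.66,0,0],
    [0.058,0.72,0,0],
    [0.058,0.72,-0.05,0],
    [0.058,0.72,-0.15,0],
    [0.058,0.72,-0.25,0],
    [0.058,0.72,-0.35,0],
    [0.058,0.72,-0.4,0],
    [0.058,0.72,-0.4,0],
  ],
)

```text
time: 14.6
eef_pos: [0.5089, 0.1633, 0.0852]
tcp_rot: [0.785, 0.62, -0.002, -0.001]
contact_force: [1.1, 0.1, -2.0]
opening: 0.53
```

```bash
python3 - <<'E'
from h import *
print(ang())
c,im=shot("wrist","pics/w7.png")
c,im=shot("side","pics/s7.png")
E
```

```text
(14.6, array([0.5089, 0.1633, 0.0852]), np.float64(76.65), array([ 1.09,  0.05, -2.04]), 0.53)
```

View pics/w7.png

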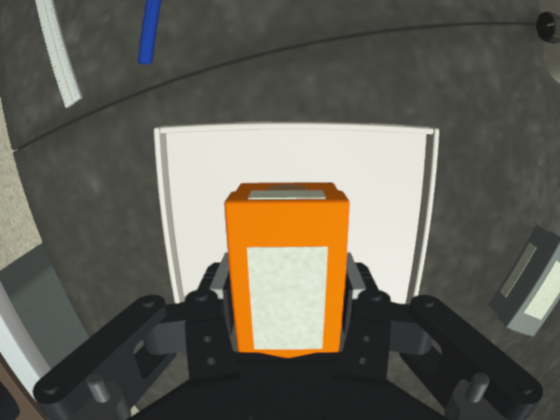

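View pics/s7.png

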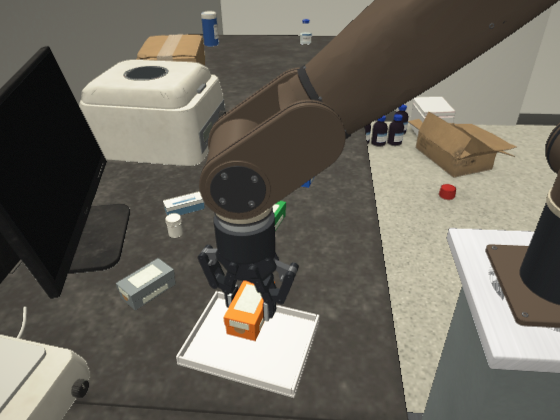

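Carton is aligned and centred in the tray (tray cols 158-437, carton 227-349). Lowering.

send_rows(
  rows=[
    [0,0,-0.05,0],
    [0,0,-0.1,0],
    [0,0,-0.14,0],
    [0,0,-0.165,0],
    [0,0,-0.175,0],
    [0,0,-0.185,0],
    [0,0,-0.193,0],
    [0,0,-0.2,0],
    [0,0,-0.2,0],
    [0,0,-0.2,0],
  ],
)

```text
time: 15.95
eef_pos: [0.51, 0.1646, 0.0271]
tcp_rot: [0.784, 0.621, 0.0, 0.0]
contact_force: [-0.1, 0.1, -1.5]
opening: 0.532
```

send_rows(
  rows=[
    [0,0,-0.004,0],
    [0,0,-0.006,0],
    [0,0,-0.006,0],
    [0,0,-0.006,0],
  ],
)

```text
time: 16.45
eef_pos: [0.5101, 0.1646, 0.0256]
tcp_rot: [0.784, 0.621, 0.0, 0.0]
contact_force: [-2.4, -0.2, 4.2]
opening: 0.539
```

Contact made (4.2 N up). Release, retreat and go back over green.

send_rows(
  rows=[
    [0,0,0,0],
    [0,0,0,0],
    [0,0,0,0],
    [0,0,0,0],
    [0,0,0,0],
    [0,0,0,0],
  ],
  jaw=0,
)

```text
time: 17.2
eef_pos: [0.51, 0.1646, 0.0251]
tcp_rot: [0.784, 0.621, 0.0, 0.0]
contact_force: [1.0, 0.5, 0.1]
opening: 1.0
```

send_rows(
  rows=[
    [0,0,0.05,0],
    [0,0,0.15,0],
    [0,0,0.3,0],
    [0,0,0.45,0],
    [0,0,0.6,0],
    [0,0,0.75,0],
    [0,0,0.8,0],
    [0,0,0.8,0],
  ],
)

```text
time: 18.2
eef_pos: [0.5102, 0.1646, 0.2663]
tcp_rot: [0.784, 0.621, 0.001, 0.001]
contact_force: [-0.1, 0.7, -0.6]
opening: 0.999
```

send_rows(
  rows=[
    [0.037,-1,0,-0.01],
    [0.037,-1,0,-0.01],
    [0.037,-1,0,-0.01],
    [0.037,-1,0,-0.01],
    [0.037,-1,0,-0.01],
    [0.037,-1,0,-0.01],
    [0.037,-1,0,-0.01],
    [0.037,-1,0,-0.01],
  ],
)

```text
time: 19.2
eef_pos: [0.5207, -0.134, 0.2641]
tcp_rot: [0.803, 0.596, -0.0, -0.001]
contact_force: [0.6, 0.6, -0.3]
opening: 0.997
```

```bash
python3 - <<'E'
from h import *
print(ang())
c,im=shot("wrist","pics/w8.png")
print(toprect(c,im,'green',.036,roi=(150,50,450,300))[:3])
c,im=shot("side","pics/s8.png")
E
```

```text
(19.2, array([ 0.5207, -0.134 ,  0.2641]), np.float64(73.22), array([ 0.58,  0.62, -0.35]), 0.997)
(array([ 0.52092126, -0.14148427]), (45.9, 87.3), 72.45)
```

View pics/w8.png

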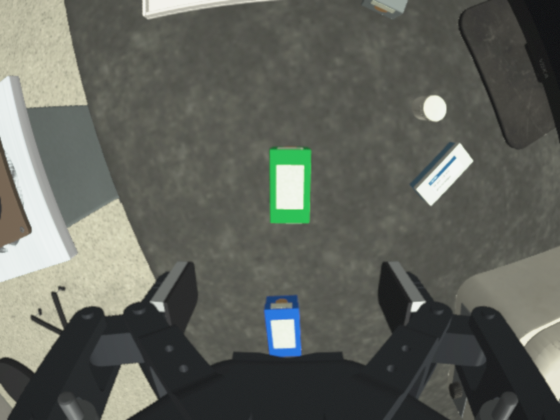

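View pics/s8.png

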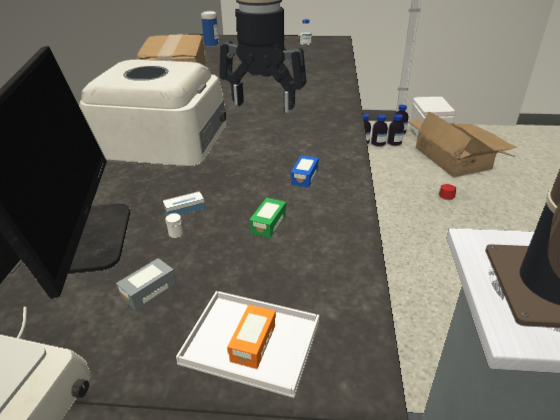

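Orange sits in the tray at side px (253,336), and green is upright at (268,218). Next I'll measure blue's top from above, before picking up green.

send_rows(
  rows=[
    [-0.222,-0.65,0,0],
    [-0.222,-0.65,0,0],
    [-0.222,-0.65,0,0],
    [-0.222,-0.65,0,0],
    [-0.222,-0.65,0,0],
    [-0.222,-0.65,0,0],
    [-0.222,-0.65,0,0],
  ],
)

```text
time: 20.18
eef_pos: [0.4551, -0.3289, 0.2651]
tcp_rot: [0.802, 0.597, 0.0, -0.0]
contact_force: [-0.1, -0.2, 0.1]
opening: 1.001
```

```bash
python3 - <<'E'
from h import *
print(ang())
c,im=shot("wrist","pics/w9.png")
print(toprect(c,im,'blue',.036,roi=(200,100,360,260))[:3])
E
```

```text
(20.175, array([ 0.4551, -0.3289,  0.2651]), np.float64(73.26), array([-0.09, -0.19,  0.1 ]), 1.001)
(array([ 0.45397211, -0.3348266 ]), (46.3, 87.1), 76.6)
```

View pics/w9.png

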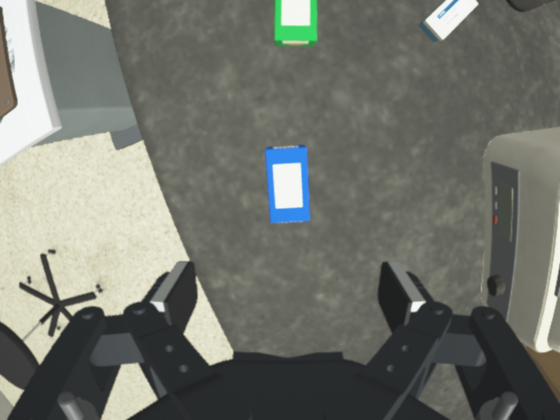

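Blue is at wrist px (288,184): (0.454,-0.335) at 76.6°. Returning to green.

send_rows(
  rows=[
    [0.219,0.627,0,-0.002],
    [0.219,0.627,0,-0.002],
    [0.219,0.627,0,-0.002],
    [0.219,0.627,0,-0.002],
    [0.219,0.627,-0.1,-0.002],
    [0.219,0.627,-0.3,-0.002],
    [0.219,0.627,-0.48,-0.002],
    [0.219,0.627,-0.62,-0.002],
    [0.219,0.627,-0.72,-0.002],
    [0.219,0.627,-0.78,-0.002],
    [0.219,0.627,-0.807,-0.002],
    [0.219,0.627,-0.807,-0.002],
    [0.219,0.627,-0.807,-0.002],
  ],
)

```text
time: 21.85
eef_pos: [0.5212, -0.1429, 0.0244]
tcp_rot: [0.807, 0.591, 0.001, 0.001]
contact_force: [-0.0, -0.4, 0.7]
opening: 0.999
```

```bash
python3 - <<'E'
from h import *
print(ang())
c,im=shot("wrist","pics/w10.png")
E
```

```text
(21.85, array([ 0.5212, -0.1429,  0.0244]), np.float64(72.41), array([-0.02, -0.4 ,  0.74]), 0.999)
```

View pics/w10.png

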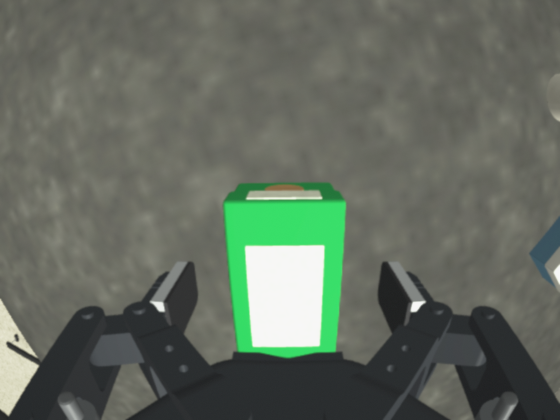

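Centred; green is at cols 226-345. Grip and lift.

send_rows(
  rows=[
    [0,0,0,0],
    [0,0,0,0],
    [0,0,0,0],
    [0,0,0,0],
    [0,0,0,0],
    [0,0,0,0],
    [0,0,0,0],
  ],
  jaw=1,
  newtons=35,
)

```text
time: 22.78
eef_pos: [0.5205, -0.1425, 0.0235]
tcp_rot: [0.807, 0.591, 0.0, 0.0]
contact_force: [-1.3, 1.7, 5.4]
opening: 0.53
```

send_rows(
  rows=[
    [0,0,0.02,0],
    [0,0,0.06,0],
    [0,0,0.15,0],
    [0,0,0.28,0],
    [0,0,0.4,0],
    [0,0,0.4,0],
    [0,0,0.4,0],
  ],
)

```text
time: 23.65
eef_pos: [0.5193, -0.142, 0.1419]
tcp_rot: [0.807, 0.591, -0.0, -0.001]
contact_force: [-0.6, -0.4, -2.5]
opening: 0.532
```

send_rows(
  rows=[
    [-0.05,-0.14,0,0.004],
    [-0.11,-0.32,0,0.008],
    [-0.17,-0.5,0,0.0117],
    [-0.21,-0.61,0,0.0117],
    [-0.219,-0.645,0,0.0117],
    [-0.219,-0.645,-0.06,0.0117],
    [-0.219,-0.645,-0.14,0.0117],
    [-0.219,-0.645,-0.19,0.0117],
    [-0.219,-0.645,-0.22,0.0117],
    [-0.219,-0.645,-0.22,0.0117],
    [-0.219,-0.645,-0.22,0.0117],
  ],
)

```text
time: 25.02
eef_pos: [0.455, -0.3361, 0.0778]
tcp_rot: [0.785, 0.62, 0.0, 0.001]
contact_force: [-0.1, -1.3, -1.7]
opening: 0.535
```

```bash
python3 - <<'E'
from h import *
print(ang())
c,im=shot("wrist","pics/w11.png")
c,im=shot("side","pics/s11.png")
big=cv2.resize(im[110:210,250:370],None,fx=5,fy=5,interpolation=cv2.INTER_CUBIC);cv2.imwrite("pics/crop11.png",big[:,:,::-1])
E
```

```text
(25.025, array([ 0.455 , -0.3361,  0.0778]), np.float64(76.64), array([-0.11, -1.26, -1.71]), 0.535)
```

View pics/w11.png

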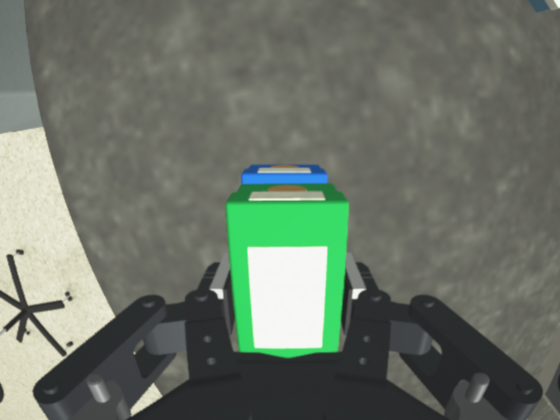

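View pics/crop11.png

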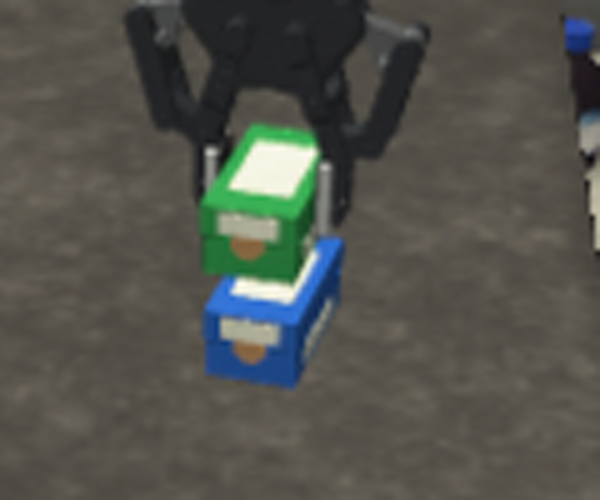

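Aligned (blue cols 242-327, green 228-348). Lowering.

send_rows(
  rows=[
    [-0.003,0.002,-0.02,0],
    [-0.003,0.002,-0.035,0],
    [-0.003,0.002,-0.045,0],
    [-0.003,0.002,-0.052,0],
    [-0.003,0.002,-0.057,0],
    [-0.003,0.002,-0.06,0],
    [-0.003,0.002,-0.06,0],
    [-0.003,0.002,-0.06,0],
  ],
)

```text
time: 26.12
eef_pos: [0.4537, -0.3354, 0.0595]
tcp_rot: [0.785, 0.62, 0.0, 0.0]
contact_force: [-1.8, 1.9, 2.3]
opening: 0.532
```

Contact at the expected height. Release and retreat straight up.

send_rows(
  rows=[
    [0,0,0,0],
    [0,0,0,0],
    [0,0,0,0],
    [0,0,0,0],
    [0,0,0,0],
    [0,0,0,0],
  ],
  jaw=0,
)

```text
time: 26.88
eef_pos: [0.4536, -0.3353, 0.059]
tcp_rot: [0.785, 0.62, 0.0, 0.0]
contact_force: [0.5, -0.1, -0.1]
opening: 1.002
```

send_rows(
  rows=[
    [0,0,0.05,0],
    [0,0,0.15,0],
    [0,0,0.3,0],
    [0,0,0.45,0],
    [0,0,0.6,0],
    [0,0,0.67,0],
    [0,0,0.67,0],
    [0,0,0.67,0],
  ],
)

```text
time: 27.88
eef_pos: [0.4531, -0.3348, 0.2591]
tcp_rot: [0.785, 0.62, -0.0, -0.001]
contact_force: [0.3, 0.3, -0.0]
opening: 0.998
```

```bash
python3 - <<'E'
from h import *
print(ang())
c,im=shot("wrist","pics/w12.png")
print(toprect(c,im,'green',.072,roi=(150,50,450,300))[:3])
c,im=shot("side","pics/s12.png")
print('orange top',toprect(c,im,'orange',.040,fish=False,roi=(200,290,330,380))[:3])
E
```

```text
(27.875, array([ 0.4531, -0.3348,  0.2591]), np.float64(76.62), array([ 0.32,  0.28, -0.02]), 0.998)
(array([ 0.45431738, -0.33462048]), (45.6, 86.8), 77.01)
orange top (array([0.50771097, 0.17694316]), (52.9, 107.0), 77.79)
```

View pics/w12.png

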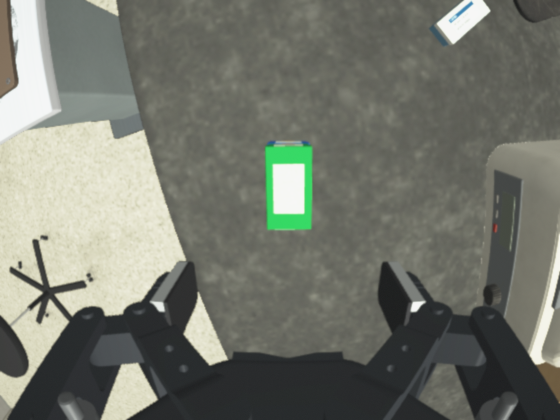

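View pics/s12.png

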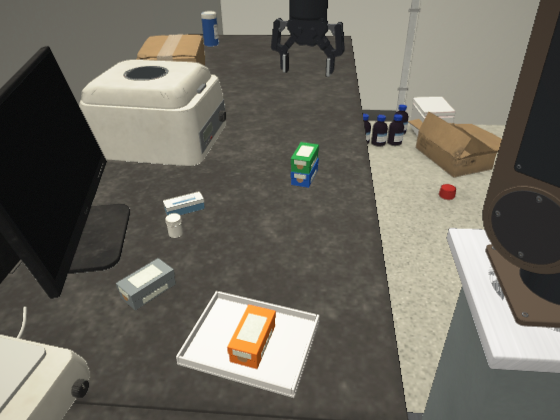

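Green sits on blue (wrist px (289,187)), within about 1 mm and 0.5° of it. Orange lies in the tray at side px (253,336), and the arm is clear. Handing in.

```bash
python3 -c "
from plant import workorder
print(workorder.sign_off())"
```

```text
the job is handed in; nothing more can be done
None
```

I set the green carton aside upright on the bench, put the orange one flat in the tray, then put the green one back on the blue one. I handed the job in at about 28 s of the 66 s allowed; sign-off gives no verdict.

- **Green on blue:** green measured (0.4543, -0.3346) at 77.0°. Blue, measured before green went back on it, was at (0.4540, -0.3348) and 76.6°. That puts them within about 1 mm and 0.5° of each other.
- **Blue:** I never touched it directly. I have no exact start position for it, but it looks to be in the same place in every side view.
- **Orange:** the side view shows it flat, well inside the tray and released. My last numeric check on it does not count. The colour mask took in its side faces, so it read 53 x 107 mm instead of 46 x 86 mm. I relied on the picture and on the contact when setting it down, which came at the expected height.
- **Gripper:** open and about 0.2 m above the stack, with no outside force on it.

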